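# Turn the strip-down row round for refitting

## Task

The four parts taken off a pocket projector stand in the dishes in the order they came off; they go back on last-off first. Move them all into the empty wooden rack in the reverse order, one to a bay: the part now at the left end of its row (as the robot sees it) goes into the rack's right-end bay, the next one beside it, and so on to the part at the right end, which goes into the left-end bay. Carry them upright, set each down gently flat on the floor of its bay without dropping it, and let go.

Things in the scene. Friction and masses are not known exactly. Their poses are not given: they have to be found in the camera images.
- lens: Lens barrel, black plastic round barrel standing upright, 40 mm high: a 34 mm diameter foot 10 mm high, above it 28 mm diameter with a thin bright ring and a glass front on top. About 45 g. Origin: centre of the underside, z up along its axis.
- heatsink: Heat sink, bare aluminium block of upright fins, 34 x 34 mm and 38 mm high, standing upright. About 70 g. Five fins stand side by side along its x; its x faces are the flat outer fins (grasp 34 mm across x). Origin: centre of the underside, z up.
- motor: Fan motor, bright round steel can 30 mm in diameter and 34 mm high, standing upright with a brass boss and a thin 5 mm shaft on top (48 mm high in all). About 70 g. Origin: centre of the underside, z up along the shaft.
- battery: Battery pack, grey plastic block 24 mm (x) x 38 mm (y) and 40 mm high, standing upright, a small black connector on top (43 mm in all). About 80 g. Grasp 24 mm across x. Origin: centre of the underside, z up.
- dish_lens: The dish in which the lens barrel stands at the start; it stays where it is, so it records that part's place in the row. One of four identical square aluminium dishes, 56 x 56 mm outside, 9 mm high, 2 mm wall and floor, fixed side by side at 58 mm pitch on the board. Origin: centre of the underside, 4 mm above the table.
- dish_heatsink: The dish in which the heat sink stands at the start; it stays where it is, so it records that part's place in the row. One of four identical square aluminium dishes, 56 x 56 mm outside, 9 mm high, 2 mm wall and floor, fixed side by side at 58 mm pitch on the board. Origin: centre of the underside, 4 mm above the table.
- dish_motor: The dish in which the fan motor stands at the start; it stays where it is, so it records that part's place in the row. One of four identical square aluminium dishes, 56 x 56 mm outside, 9 mm high, 2 mm wall and floor, fixed side by side at 58 mm pitch on the board. Origin: centre of the underside, 4 mm above the table.
- dish_battery: The dish in which the battery pack stands at the start; it stays where it is, so it records that part's place in the row. One of four identical square aluminium dishes, 56 x 56 mm outside, 9 mm high, 2 mm wall and floor, fixed side by side at 58 mm pitch on the board. Origin: centre of the underside, 4 mm above the table.
- board: Strip-down board, fixed dark steel plate 78 mm (x) x 240 mm (y), 4 mm thick, carrying the row of four dishes along its y; dish centres at y = -87, -29, 29 and 87 mm. The parts stand in the dishes with their undersides 6 mm above the table. Origin: centre of the underside, on the table; x points roughly away from the robot, +y to the robot's left (up to 20 degrees off). Board and rack may each be on the left or on the right.
- rack: Refit rack, the empty target: fixed pale wooden tray 62 mm (x) x 236 mm (y) with four square bays in a row along its y, bay centres at y = -87, -29, 29 and 87 mm, each 54 x 54 mm inside; bay floor 4 mm above the table, walls 4 mm thick with their top 9 mm above the table. Origin: centre of the underside, on the table; x points roughly away from the robot, +y to the robot's left (up to 20 degrees off).

How it is judged:
By the outcome, as a careful person would: the job done as asked, in the order asked, and still so for the second after the job is handed in, with the robot touching nothing.
It also fails if it takes over 96 s, if anything falls off the work surface, if the arm or the gripper's body presses on something with over 40 N, if the wrist force passes 120 N, or if a joint passes its speed limit or range.

## Robot

A 6-joint arm with a two-finger parallel gripper is mounted at the origin on the work surface. World frame = base frame: x ahead of the robot, y to its left, z up, the work surface at z = 0. Lengths are in m, angles in rad, forces in N, time in s.
With the tool pointing down it reaches from about 0.15 to 0.775 m from the base axis. Payload 6.1 kg.
Tool frame: the origin (TCP) lies at the very end of the fingers, on their centre line; the grasp point (between the pads) lies 19 mm behind it; z points along the fingers, x is the direction in which the jaws open and shut, and the axes are right-handed (so a half turn about z gives the same grasp; the last joint's range is limited). The gripper opens to 85 mm and grips with 20 to 120 N. Pads are 22 mm wide; open, the fingers measure 114 mm over their backs; the gripper's body (76 mm by 85 mm) begins 54 mm behind the grasp point. The pads swing forward as they close: fully open they stand 13 mm farther back than shut.
Start: joints at [1.117, 0.126, -0.04, 1.405, 0, 1.571], TCP at [0.23, 0.472, 0.231] pointing down, gripper open.
Joint ranges: [-2.72, 2.72], [-0.95, 1.95], [-1.27, 1.35], [-1.78, 2.02], [-1.46, 1.47], [-3.14, 3.14]. Speed limits (rad/s): [2.39, 2.39, 3.01, 3.14, 3.14, 3.14].

## Interface

Orientations are given as a unit quaternion [x, y, z, w].
In Python, from bench import r, cams gives the robot as it stands. The module is installed in compiled form; this text tells all that it offers.
- The arm moves only by the shell command python3 -m jog 'ROWS' [FORCE]. ROWS is JSON, a list that holds one entry, the list of rows, each a list of 7 numbers: the opening, from 0 (shut) to 1 (fully open), then the shift along the world's x, y, z in units of 25 mm (1.0 is 25 mm), then the turn, a rotation vector about the world's x, y, z in units of 5 degrees (1.0 is 5 degrees). In form: [[[hand, dx, dy, dz, ax, ay, az], ...]]. A call has 1 to 20 rows; each row is the pose to reach, as a shift and turn from the pose commanded when the call began; what a row does not reach only later rows make up. A row lasts 1/10 s, in which the tool goes at most 50 mm and 8.59 degrees, less where a joint would pass 70% of its speed; a pose out of reach is approached as far as the arm can. A call with a gripper value outside its range is refused whole. The fingers move at their own pace and stop on an object; FORCE is the grip in N (left out, the last holds). Time passes only in rows, so rows that repeat a pose let the fingers close. It gives the time, the measured TCP pose, the force and the opening at its end, in the units of the state.
- r.sense(): the state, without advancing time (a new reading comes with each control period).
- cams.capture(name): name is "scene" or "top"; returns (picture, depth): 400x640x3 uint8, red, green, blue; 400x640 float32, m along the optical axis (not along the pixel's ray), 0 where there is no reading.
- cams.get_calibration(name): a dict with "vfov" (degrees; the focal length in pixels is half the picture's height over the tangent of half this angle, whatever the lens; pixels are square), "cx", "cy" (the principal point, pixels), "R" (3x3) and "t" (3): a world point X has camera coordinates R X + t. Camera axes: x right, y down, z forward; pixel columns grow to the right and rows downward; lengths in m; the calibration is good to about 2 mm. A picture is of the moment at which its call begins. get_calibration takes no time and is no camera call.
- r.close_job(): hands the job in, once; it reports no verdict.
The state is a dict: "t": time; "qpos": joint angles; "joint_velocities": joint speeds; "joint_torque": joint torques, N m; "tool_pos": TCP position; "ee_rot": TCP orientation; "force": force on the tool from outside, world axes, zero at the start; "torque": the same for the moment, N m; "opening": opening from 0.0 (shut) to 1.0 (fully open).
Only numpy, scipy, OpenCV 4.12 (cv2) and the standard library are available. Lean on these libraries where they do the work, as an engineer would, in place of code of your own. Each camera call takes 0.05 s, during which the arm holds its last target. There are 200 camera calls.

## Working session

There is one attempt and no reset: what is moved stays moved. The work goes in short steps, Python scripts to look and compute and a shell command to move; the robot and the scene stay as the last step left them, time stands still between calls to the robot, and variables do not carry over. Pictures are saved under pics/ and viewed, about 12 in all and at most 16, crops included, and the job is handed in when it is done.

```bash
mkdir -p pics; python3 - <<'E'
from bench import r,cams
import cv2,numpy as np
print(r.sense())
for n in("scene","top"):
    p,d=cams.capture(n);np.savez(f"{n}0.npz",p=p,d=d)
    cv2.imwrite(f"pics/{n}0.png",p[:,:,::-1]);c=cams.get_calibration(n);print(n,c)
E
```

```text
{'t': 0.0, 'qpos': array([ 1.11701638e+00,  1.26393118e-01, -4.06039796e-02,  1.40537728e+00,
        5.63695710e-07,  1.57079050e+00]), 'joint_velocities': array([ 0.00251531,  0.00093071,  0.00024427,  0.00070181,  0.00097449,
       -0.00139415]), 'joint_torque': array([-2.30024198e-03, -4.35918403e+01,  3.52920806e+01,  1.74570089e-02,
       -1.21081462e-04, -1.04520356e-05]), 'tool_pos': array([0.2299688 , 0.47151306, 0.23052342]), 'ee_rot': array([ 8.48044789e-01,  5.29923970e-01, -6.69281273e-04,  4.17880924e-04]), 'force': array([-0.54938541, -0.46800434, -0.43733291]), 'torque': array([-0.01563569, -0.01924549,  0.00157939]), 'opening': 0.9982784882381464}
scene {'vfov': 54.70817930924426, 'cx': 314.2610110690219, 'cy': 197.0555726884541, 'R': array([[ 0.87296679,  0.48759965,  0.01324984],
       [ 0.30436759, -0.52329132, -0.79594382],
       [-0.38116841,  0.69886534, -0.60522548]]), 't': array([-0.46678341, -0.13731202,  1.14746587])}
top {'vfov': 47.070837988513475, 'cx': 315.6922375861473, 'cy': 196.8894034667976, 'R': array([[ 0.01110786, -0.9997937 , -0.01700502],
       [-0.98392356, -0.00789696, -0.17841546],
       [ 0.17824436,  0.01871346, -0.98380829]]), 't': array([-0.00306673,  0.51795247,  0.80811299])}
```

View pics/scene0.png

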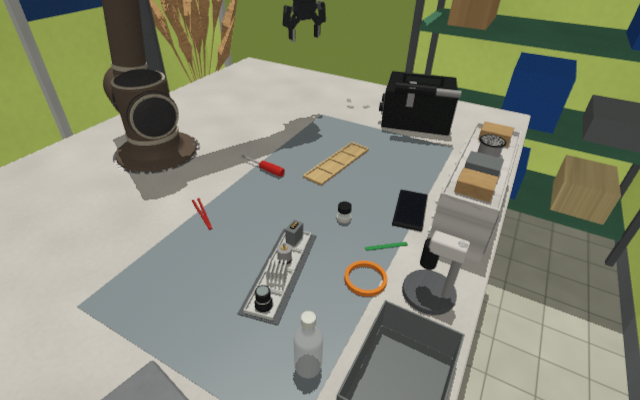

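View pics/top0.png

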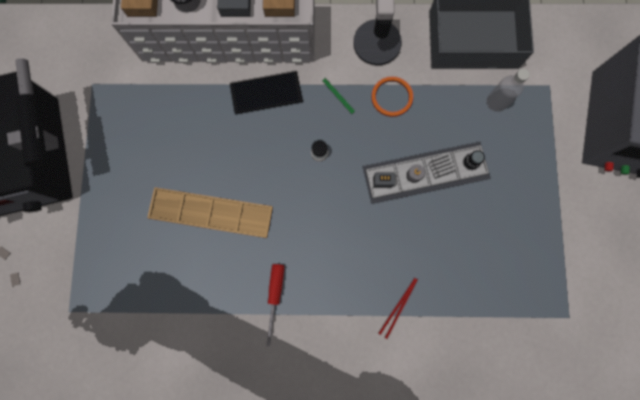

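Top view: the board is on the right with, left to right, battery (384,180), motor (416,173), heat sink (443,166) and lens (476,159). The rack is on the left, with corners about (150,190) to (271,236). Next I measure both.

```bash
cat > h.py <<'E'
from bench import r,cams
import cv2,numpy as np
C={n:cams.get_calibration(n) for n in("scene","top")}
F={n:200/np.tan(np.radians(c["vfov"]/2)) for n,c in C.items()}
def ray(n,uv,z):
    c=C[n];uv=np.atleast_2d(uv).astype(float)
    d=np.c_[(uv[:,0]-c["cx"])/F[n],(uv[:,1]-c["cy"])/F[n],np.ones(len(uv))]@c["R"]
    o=-c["R"].T@c["t"];return o+d*((z-o[2])/d[:,2])[:,None]
def pts(n,d):
    c=C[n];v,u=np.mgrid[:400,:640]
    P=np.stack([(u-c["cx"])/F[n]*d,(v-c["cy"])/F[n]*d,d],-1)
    return (P-c["t"])@c["R"]
E
python3 - <<'E'
from h import *
z=np.load("top0.npz");p,d=z["p"],z["d"];P=pts("top",d)
for u,v in[(120,120),(320,120),(530,120),(120,290),(320,250),(530,290),(300,200)]:print((u,v),P[v-2:v+3,u-2:u+3].reshape(-1,3).mean(0).round(4))
hsv=cv2.cvtColor(p,cv2.COLOR_RGB2HSV)
def big(m,box):
    q=np.zeros_like(m);x0,y0,x1,y1=box;q[y0:y1,x0:x1]=m[y0:y1,x0:x1]
    q=cv2.morphologyEx(q,cv2.MORPH_CLOSE,np.ones((5,5)))
    return max(cv2.findContours(q,0,1)[0],key=cv2.contourArea)[:,0]
wood=((hsv[...,0]<25)&(hsv[...,1]>70)).astype(np.uint8)
def fit(name,c,zz):
    w=ray("top",c,zz)[:,:2].astype(np.float32);(a,b),(s1,s2),an=cv2.minAreaRect(w*1000);print(name,a,b,s1,s2,an)
c=big(wood,(130,170,290,250));fit("rack",c,.009)
h=P[...,2]
for lo,hi in((.001,.012),):
    print(p[175:178,366],p[180,378],p[230,440],p[200,375])
print("heights",[(u,v,h[v,u].round(4)) for u,v in[(384,180),(416,173),(443,166),(476,159),(400,180),(166,206),(195,210),(225,215),(255,220)]])
cr=p[130:215,350:500];cv2.imwrite("pics/crop0.png",cv2.resize(cr,None,fx=5,fy=5,interpolation=cv2.INTER_CUBIC)[:,:,::-1])
E
```

```text
(120, 120) [0.6822 0.4035 0.0013]
(320, 120) [ 0.6842 -0.0042  0.0015]
(530, 120) [ 0.6861 -0.4252  0.0019]
(120, 290) [0.3429 0.3737 0.0011]
(320, 250) [ 0.4225 -0.0067  0.0015]
(530, 290) [ 0.3518 -0.4016  0.0013]
(300, 200) [0.5197 0.0335 0.0012]
rack 493.5694274902344 207.84793090820312 236.5858612060547 61.42866897583008 81.13243103027344
[[75 75 78]
 [69 70 73]
 [67 68 72]] [75 77 79] [ 95 102 109] [64 64 69]
heights [(384, 180, np.float64(0.0456)), (416, 173, np.float64(0.0448)), (443, 166, np.float64(0.0204)), (476, 159, np.float64(0.0465)), (400, 180, np.float64(0.0173)), (166, 206, np.float64(0.004)), (195, 210, np.float64(0.0049)), (225, 215, np.float64(0.0059)), (255, 220, np.float64(0.0044))]
```

View pics/crop0.png

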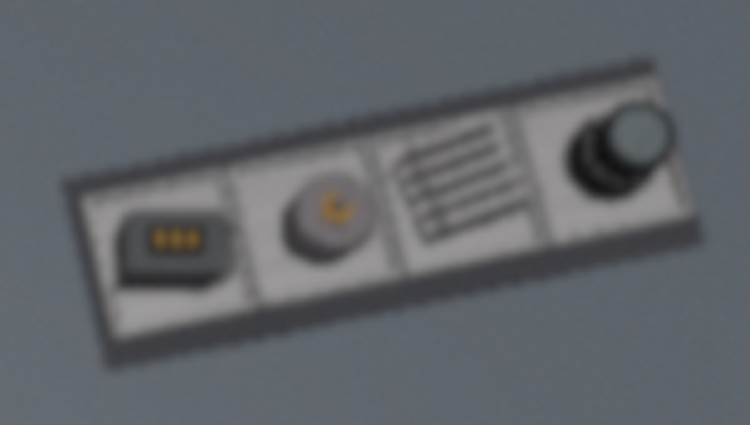

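```bash
python3 - <<'E'
from h import *
z=np.load("top0.npz");p,d=z["p"],z["d"];P=pts("top",d);h=P[...,2]
sub=np.zeros(h.shape,bool);sub[130:215,350:500]=1
# board outline: dark or dish, against blue mat: height>2.7mm
m=(sub&(h>.0035)&(h<.03)).astype(np.uint8)
m=cv2.morphologyEx(m,cv2.MORPH_OPEN,np.ones((3,3)))
m=cv2.morphologyEx(m,cv2.MORPH_CLOSE,np.ones((9,9)))
c=max(cv2.findContours(m,0,1)[0],key=cv2.contourArea)[:,0]
print("board",cv2.minAreaRect(ray("top",c,.006)[:,:2].astype(np.float32)*1000))
x=P[sub&(h>.028)&(h<.08)]
n,lab,st,ce=cv2.connectedComponentsWithStats((sub&(h>.028)).astype(np.uint8))
for i in range(1,n):
    if st[i,4]<15: continue
    hh=h[lab==i];zt=np.percentile(hh,70)
    q=P[(lab==i)&(h>zt-.006)&(h<zt+.006)]
    print(ce[i].round(1),st[i,4],"ztop",zt.round(4),len(q),cv2.minAreaRect(q[:,:2].astype(np.float32)*1000))
p,d=np.load("scene0.npz").values();Q=pts("scene",d);hs=Q[...,2]
sub[:]=0;sub[210:325,235:320]=1
n,lab,st,ce=cv2.connectedComponentsWithStats((sub&(hs>.03)).astype(np.uint8))
for i in range(1,n):
    if st[i,4]>15: q=Q[lab==i];print("scene",ce[i].round(1),st[i,4],np.percentile(q,[2,50,98],axis=0).round(4).tolist())
cv2.imwrite("pics/crop1.png",cv2.resize(p[215:320,235:320],None,fx=5.7,fy=5.7,interpolation=2)[:,:,::-1])
E
```

```text
board ((577.4325561523438, -213.43841552734375), (77.51709747314453, 238.4354248046875), 12.475536346435547)
[475.6 157.5] 221 ztop 0.0474 176 ((597.160400390625, -300.0864562988281), (26.883058547973633, 26.82822608947754), 2.4245452880859375)
[441.1 160. ] 163 ztop 0.0444 114 ((592.327880859375, -234.9743194580078), (18.726600646972656, 34.75960159301758), 20.550199508666992)
[445.1 169.4] 107 ztop 0.0448 77 ((574.1437377929688, -241.879638671875), (11.11259937286377, 34.03276824951172), 21.358728408813477)
[415.8 171.7] 218 ztop 0.0418 187 ((569.9708251953125, -187.82705688476562), (28.293964385986328, 28.715635299682617), 88.47810363769531)
[384.  178.5] 292 ztop 0.0477 264 ((555.2302856445312, -125.68008422851562), (37.39166259765625, 23.208927154541016), 89.78864288330078)
scene [293.8 229. ] 223 [[0.5445, -0.1463, 0.0309], [0.5594, -0.1336, 0.0447], [0.5682, -0.1101, 0.0501]]
scene [284.  250.1] 173 [[0.5576, -0.203, 0.0307], [0.5721, -0.1918, 0.0394], [0.584, -0.1764, 0.0525]]
scene [275.9 268.5] 257 [[0.5653, -0.26, 0.0308], [0.5848, -0.2413, 0.0415], [0.6051, -0.2211, 0.045]]
scene [262.5 293.6] 240 [[0.5853, -0.3148, 0.0314], [0.6003, -0.3052, 0.0455], [0.6111, -0.2889, 0.0481]]
scene [308.1 318.3] 182 [[0.7151, -0.3698, 0.1222], [0.7245, -0.3614, 0.1296], [0.7341, -0.3504, 0.1314]]
```

View pics/crop1.png

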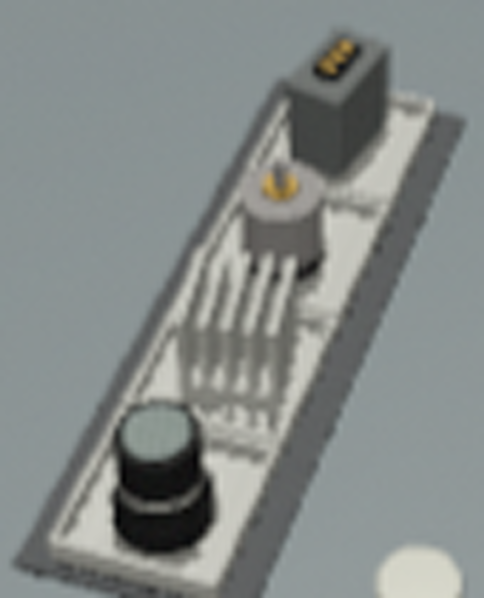

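Both views agree on the order from robot-left to right: battery, motor, heat sink, lens. I'll start with the battery and hover above it first.

```bash
python3 -m jog '[[[0.8,13,-23.9,-4.4,0,0,-12.8],[0.8,13,-23.9,-4.4,0,0,-12.8],[0.8,13,-23.9,-4.4,0,0,-12.8],[0.8,13,-23.9,-4.4,0,0,-12.8],[0.8,13,-23.9,-4.4,0,0,-12.8],[0.8,13,-23.9,-4.4,0,0,-12.8],[0.8,13,-23.9,-4.4,0,0,-12.8],[0.8,13,-23.9,-4.4,0,0,-12.8],[0.8,13,-23.9,-4.4,0,0,-12.8],[0.8,13,-23.9,-4.4,0,0,-12.8],[0.8,13,-23.9,-4.4,0,0,-12.8],[0.8,13,-23.9,-4.4,0,0,-12.8],[0.8,13,-23.9,-4.4,0,0,-12.8],[0.8,13,-23.9,-4.4,0,0,-12.8],[0.8,13,-23.9,-4.4,0,0,-12.8],[0.8,13,-23.9,-4.4,0,0,-12.8],[0.8,13,-23.9,-4.4,0,0,-12.8],[0.8,13,-23.9,-4.4,0,0,-12.8],[0.8,13,-23.9,-4.4,0,0,-12.8]]]' 40
python3 - <<'E'
from h import *
p,d=cams.capture("scene");print(r.sense()["force"],r.sense()["ee_rot"])
cv2.imwrite("pics/s1.png",cv2.resize(p[120:330,200:400],None,fx=3,fy=2.8)[:,:,::-1])
E
```

```text
t: 2.0
tool_pos: [0.555, -0.1246, 0.1218]
ee_rot: [1.0, 0.001, 0.0, 0.0]
force: [0.1, 0.1, -0.7]
opening: 0.802
[ 0.59708474 -0.27516704  0.46160652] [9.99999699e-01 6.97352065e-04 3.36905961e-04 4.82064147e-05]
```

View pics/s1.png

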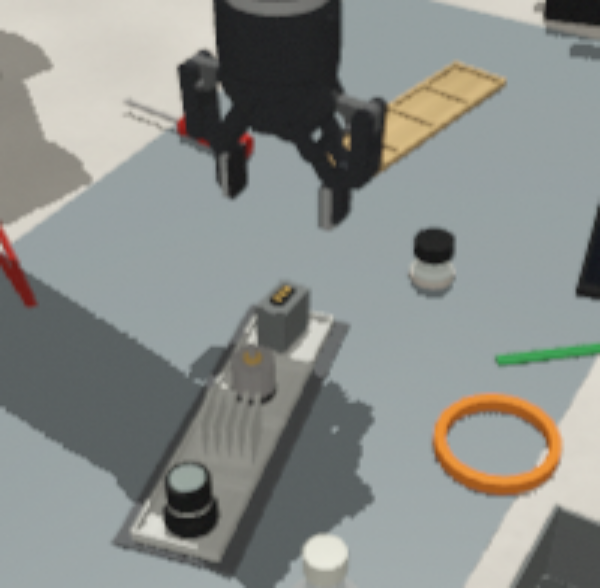

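The jaws straddle the battery. Descending and gripping.

```bash
python3 -m jog '[[[0.8,0,0,-1.5,0,0,0],[0.8,0,0,-3,0,0,0],[0.8,0,0,-3.8,0,0,0],[0.8,0,0,-4.2,0,0,0],[0.8,0,0,-4.2,0,0,0],[0,0,0,-4.2,0,0,0],[0,0,0,-4.2,0,0,0],[0,0,0,-4.2,0,0,0],[0,0,0,-4.2,0,0,0],[0,0,0,-4.2,0,0,0],[0,0,0,-4.2,0,0,0],[0,0,0,-4.2,0,0,0],[0,0,0,-4.2,0,0,0]]]' 40
python3 -m jog '[[[0,0,0,0.8,0,0,0],[0,0,0,2,0,0,0],[0,0,0,3,0,0,0],[0,0,0,3.5,0,0,0],[0,0,0,3.5,0,0,0],[0,0,0,3.5,0,0,0]]]'
python3 - <<'E'
from h import *
p,d=cams.capture("scene")
cv2.imwrite("pics/s2.png",cv2.resize(p[150:330,200:400],None,fx=3,fy=3)[:,:,::-1])
a=np.radians(-8.87);c=np.array([.4936,.2078])
for y in(-.087,-.029,.029,.087):print(y,(c+y*np.array([-np.sin(a),np.cos(a)])).round(4))
E
```

```text
t: 3.35
tool_pos: [0.5562, -0.1259, 0.0177]
ee_rot: [1.0, -0.0, 0.001, 0.0]
force: [-1.4, 0.1, 6.4]
opening: 0.277
t: 3.95
tool_pos: [0.5548, -0.1256, 0.1029]
ee_rot: [1.0, -0.0, -0.0, -0.0]
force: [1.1, -0.7, -1.8]
opening: 0.275
-0.087 [0.4802 0.1218]
-0.029 [0.4891 0.1791]
0.029 [0.4981 0.2365]
0.087 [0.507  0.2938]
```

View pics/s2.png

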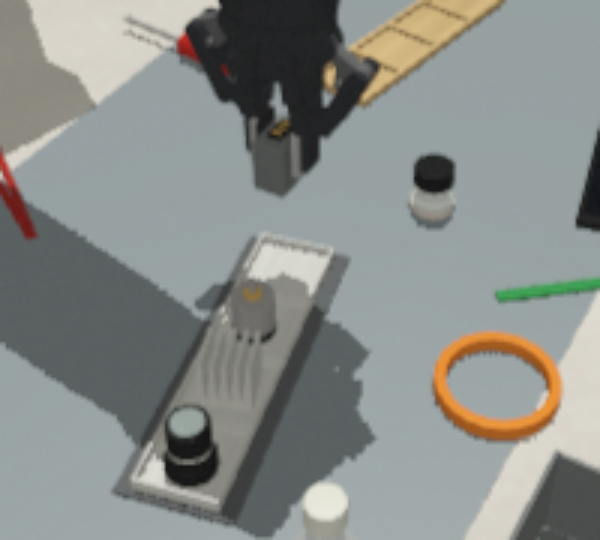

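Battery held upright (opening 0.275 is about 24 mm). Carrying it to the right-end bay.

```bash
python3 -m jog '[[[0,-0.4,1.3,0,0,0,-0.3],[0,-0.9,2.9,0,0,0,-0.6],[0,-1.4,4.5,0,0,0,-0.9],[0,-1.9,6.1,0,0,0,-1.2],[0,-2.3,7.7,0,0,0,-1.5],[0,-2.8,9.1,0,0,0,-1.8],[0,-3,9.9,0,0,0,-1.8],[0,-3,9.9,0,0,0,-1.8],[0,-3,9.9,0,0,0,-1.8],[0,-3,9.9,-1,0,0,-1.8],[0,-3,9.9,-2,0,0,-1.8],[0,-3,9.9,-2.8,0,0,-1.8],[0,-3,9.9,-3.2,0,0,-1.8],[0,-3,9.9,-3.2,0,0,-1.8],[0,-3,9.9,-3.2,0,0,-1.8],[0,-3,9.9,-3.2,0,0,-1.8]]]'
python3 - <<'E'
from h import *
p,d=cams.capture("scene");print(r.sense()["force"],r.sense()["tool_pos"])
cv2.imwrite("pics/s3.png",cv2.resize(p[90:200,280:400],None,fx=5,fy=5)[:,:,::-1])
E
```

```text
t: 5.6
tool_pos: [0.4811, 0.1218, 0.0249]
ee_rot: [0.997, -0.079, 0.001, -0.0]
force: [0.6, 0.1, -1.2]
opening: 0.271
[-0.06476421  0.14105615 -0.7451826 ] [0.48104336 0.12188626 0.02489427]
```

View pics/s3.png

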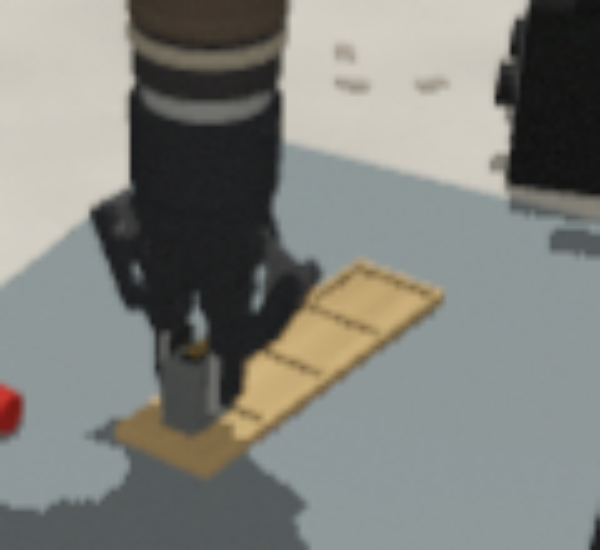

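The battery hangs at about (190,390) in the crop, over the right-end bay. Lowering until it touches.

```bash
python3 -m jog '[[[0,0,0,-0.1,0,0,0],[0,0,0,-0.2,0,0,0],[0,0,0,-0.25,0,0,0],[0,0,0,-0.29,0,0,0],[0,0,0,-0.29,0,0,0],[0,0,0,-0.29,0,0,0]]]'
python3 -m jog '[[[0,0,0,-0.03,0,0,0],[0,0,0,-0.03,0,0,0],[0,0,0,-0.03,0,0,0]]]'
python3 -m jog '[[[0,0,0,-0.03,0,0,0],[0,0,0,-0.03,0,0,0],[0,0,0,-0.03,0,0,0]]]'
```

```text
t: 6.25
tool_pos: [0.4801, 0.1219, 0.0165]
ee_rot: [0.997, -0.078, -0.0, 0.0]
force: [0.7, 0.6, -0.3]
opening: 0.276
t: 6.55
tool_pos: [0.4801, 0.1219, 0.0158]
ee_rot: [0.997, -0.078, -0.0, -0.0]
force: [-0.5, -0.3, -0.8]
opening: 0.277
t: 6.85
tool_pos: [0.4802, 0.1219, 0.0157]
ee_rot: [0.997, -0.078, 0.0, -0.0]
force: [-2.4, -0.2, 6.0]
opening: 0.275
```

Contact at z = 0.0157 m, as expected. Releasing, retreating and moving over the motor (0.570, -0.188).

```bash
python3 -m jog '[[[0.35,0,0,0,0,0,0],[0.45,0,0,0,0,0,0],[0.7,0,0,0,0,0,0],[0.7,0,0,0,0,0,0],[0.7,0,0,0,0,0,0],[0.7,0,0,1,0,0,0],[0.7,0,0,2.5,0,0,0],[0.7,0,0,4.2,0,0,0],[0.7,0,0,4.2,0,0,0]]]'
python3 -m jog '[[[0.8,1.3,-4.5,0,0,0,1],[0.8,2.3,-8,0,0,0,3],[0.8,3.6,-12.4,0,0,0,4.3],[0.8,3.6,-12.4,0,0,0,4.3],[0.8,3.6,-12.4,0,0,0,4.3],[0.8,3.6,-12.4,0,0,0,4.3],[0.8,3.6,-12.4,0,0,0,4.3],[0.8,3.6,-12.4,0,0,0,4.3],[0.8,3.6,-12.4,0,0,0,4.3],[0.8,3.6,-12.4,0,0,0,4.3],[0.8,3.6,-12.4,0,0,0,4.3],[0.8,3.6,-12.4,0,0,0,4.3]]]'
python3 - <<'E'
from h import *
p,d=cams.capture("scene");q,d=cams.capture("top");print(r.sense()["tool_pos"])
cv2.imwrite("pics/s4.png",np.vstack([cv2.resize(p[90:200,260:440],None,fx=3.3,fy=2.6),cv2.resize(q[170:250,130:310],None,fx=3.3,fy=3.3)])[:,:,::-1])
E
```

```text
t: 7.75
tool_pos: [0.4833, 0.1227, 0.1257]
ee_rot: [0.997, -0.078, 0.004, -0.001]
force: [0.7, 0.7, 0.5]
opening: 0.7
t: 8.95
tool_pos: [0.5701, -0.187, 0.1203]
ee_rot: [0.994, 0.11, 0.0, -0.0]
force: [0.1, 1.1, -0.4]
opening: 0.797
[ 0.57017641 -0.18729872  0.12029656]
```

View pics/s4.png

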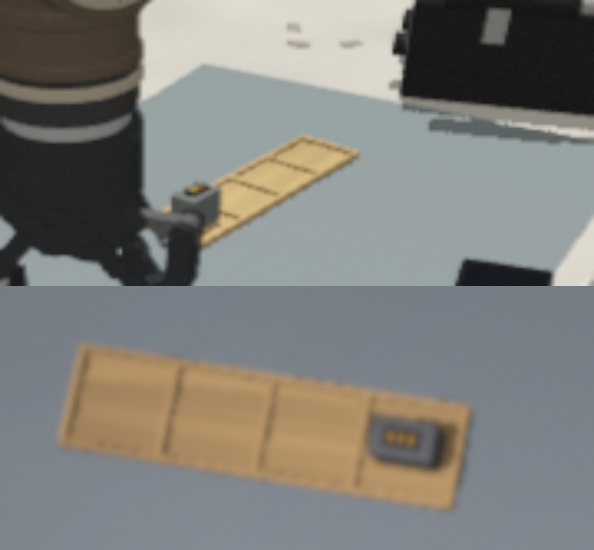

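The battery stands upright in the right-end bay (lower panel, 405,440). Now the motor.

```bash
python3 -m jog '[[[0.8,0,0,-1.5,0,0,0],[0.8,0,0,-3,0,0,0],[0.8,0,0,-3.8,0,0,0],[0.8,0,0,-4.2,0,0,0],[0.8,0,0,-4.2,0,0,0],[0,0,0,-4.2,0,0,0],[0,0,0,-4.2,0,0,0],[0,0,0,-4.2,0,0,0],[0,0,0,-4.2,0,0,0],[0,0,0,-4.2,0,0,0],[0,0,0,-4.2,0,0,0],[0,0,0,-4.2,0,0,0],[0,0,0,-4.2,0,0,0]]]' 40
python3 -m jog '[[[0,0,0,0.8,0,0,0],[0,0,0,2,0,0,0],[0,0,0,3,0,0,0],[0,0,0,3.5,0,0,0],[0,0,0,3.5,0,0,0],[0,0,0,3.5,0,0,0]]]'
```

```text
t: 10.35
tool_pos: [0.5712, -0.1885, 0.0168]
ee_rot: [0.994, 0.109, 0.001, 0.001]
force: [-1.0, 0.4, 5.9]
opening: 0.334
t: 10.95
tool_pos: [0.5699, -0.1881, 0.1017]
ee_rot: [0.994, 0.109, -0.0, -0.0]
force: [-0.7, 0.3, -1.2]
opening: 0.341
```

```bash
python3 -m jog '[[[0,-0.3,1.4,0,0,0,-0.5],[0,-0.7,3,0,0,0,-1],[0,-1.1,4.8,0,0,0,-1.5],[0,-1.4,6.6,0,0,0,-2],[0,-1.8,8.4,0,0,0,-2.5],[0,-2.2,10.2,0,0,0,-3],[0,-2.6,12,0,0,0,-3.6],[0,-3,13.6,0,0,0,-4.1],[0,-3.2,14.7,0,0,0,-4.3],[0,-3.2,14.7,0,0,0,-4.3],[0,-3.2,14.7,0,0,0,-4.3],[0,-3.2,14.7,-1,0,0,-4.3],[0,-3.2,14.7,-2,0,0,-4.3],[0,-3.2,14.7,-2.8,0,0,-4.3],[0,-3.2,14.7,-3.2,0,0,-4.3],[0,-3.2,14.7,-3.2,0,0,-4.3],[0,-3.2,14.7,-3.2,0,0,-4.3]]]'
python3 -m jog '[[[0,0,0,-0.1,0,0,0],[0,0,0,-0.2,0,0,0],[0,0,0,-0.25,0,0,0],[0,0,0,-0.28,0,0,0],[0,0,0,-0.28,0,0,0],[0,0,0,-0.28,0,0,0]]]'
python3 -m jog '[[[0,0,0,-0.03,0,0,0],[0,0,0,-0.03,0,0,0],[0,0,0,-0.03,0,0,0]]]'
python3 -m jog '[[[0,0,0,-0.03,0,0,0],[0,0,0,-0.03,0,0,0],[0,0,0,-0.03,0,0,0]]]'
```

```text
t: 12.65
tool_pos: [0.4905, 0.1788, 0.0229]
ee_rot: [0.997, -0.079, 0.0, 0.0]
force: [0.7, -0.6, -0.4]
opening: 0.332
t: 13.25
tool_pos: [0.4901, 0.1794, 0.0156]
ee_rot: [0.997, -0.078, 0.0, -0.0]
force: [0.3, -0.2, -0.1]
opening: 0.338
t: 13.55
tool_pos: [0.4902, 0.1794, 0.0148]
ee_rot: [0.997, -0.078, 0.0, -0.0]
force: [0.2, 0.1, -0.6]
opening: 0.335
t: 13.85
tool_pos: [0.4902, 0.1794, 0.0148]
ee_rot: [0.997, -0.078, 0.0, -0.0]
force: [-3.0, -0.6, 6.1]
opening: 0.34
```

Contact felt. Releasing and moving over the heat sink (0.585, -0.238, yaw 21°).

```bash
python3 -m jog '[[[0.4,0,0,0,0,0,0],[0.5,0,0,0,0,0,0],[0.7,0,0,0,0,0,0],[0.7,0,0,0,0,0,0],[0.7,0,0,0,0,0,0],[0.7,0,0,1,0,0,0],[0.7,0,0,2.5,0,0,0],[0.7,0,0,4.2,0,0,0],[0.7,0,0,4.2,0,0,0]]]'
python3 -m jog '[[[0.8,3.8,-16.7,0,0,0,6],[0.8,3.8,-16.7,0,0,0,6],[0.8,3.8,-16.7,0,0,0,6],[0.8,3.8,-16.7,0,0,0,6],[0.8,3.8,-16.7,0,0,0,6],[0.8,3.8,-16.7,0,0,0,6],[0.8,3.8,-16.7,0,0,0,6],[0.8,3.8,-16.7,0,0,0,6],[0.8,3.8,-16.7,0,0,0,6],[0.8,3.8,-16.7,0,0,0,6],[0.8,3.8,-16.7,0,0,0,6],[0.8,3.8,-16.7,0,0,0,6],[0.8,3.8,-16.7,0,0,0,6],[0.8,3.8,-16.7,0,0,0,6]]]'
python3 - <<'E'
from h import *
p,d=cams.capture("scene");q,d=cams.capture("top");print(r.sense()["tool_pos"])
cv2.imwrite("pics/s5.png",np.vstack([cv2.resize(p[150:320,220:400],None,fx=3.3,fy=2),cv2.resize(q[170:250,130:310],None,fx=3.3,fy=3)])[:,:,::-1])
E
```

```text
t: 14.75
tool_pos: [0.4932, 0.1805, 0.1249]
ee_rot: [0.997, -0.078, 0.004, -0.002]
force: [0.5, -0.1, -0.2]
opening: 0.7
t: 16.15
tool_pos: [0.5852, -0.2368, 0.1193]
ee_rot: [0.983, 0.183, 0.0, 0.0]
force: [0.7, -0.2, -0.8]
opening: 0.795
[ 0.58525791 -0.23718223  0.11938221]
```

View pics/s5.png

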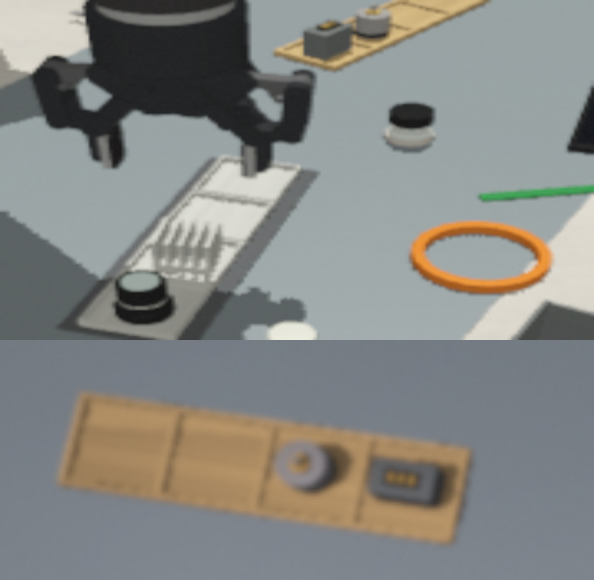

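The motor is in its bay (303,466) and the jaws are over the heat sink.

```bash
python3 -m jog '[[[0.8,0,0,-1.5,0,0,0],[0.8,0,0,-3,0,0,0],[0.8,0,0,-3.8,0,0,0],[0.8,0,0,-4.1,0,0,0],[0.8,0,0,-4.1,0,0,0],[0,0,0,-4.1,0,0,0],[0,0,0,-4.1,0,0,0],[0,0,0,-4.1,0,0,0],[0,0,0,-4.1,0,0,0],[0,0,0,-4.1,0,0,0],[0,0,0,-4.1,0,0,0],[0,0,0,-4.1,0,0,0],[0,0,0,-4.1,0,0,0]]]' 40
python3 -m jog '[[[0,0,0,0.8,0,0,0],[0,0,0,2,0,0,0],[0,0,0,3,0,0,0],[0,0,0,3.5,0,0,0],[0,0,0,3.5,0,0,0],[0,0,0,3.5,0,0,0]]]'
```

```text
t: 17.55
tool_pos: [0.5863, -0.2386, 0.0184]
ee_rot: [0.983, 0.182, 0.001, 0.001]
force: [-0.7, 0.2, 6.5]
opening: 0.391
t: 18.15
tool_pos: [0.5848, -0.238, 0.1032]
ee_rot: [0.983, 0.182, -0.0, -0.0]
force: [0.5, 0.5, -1.4]
opening: 0.39
```

```bash
python3 -m jog '[[[0,-0.3,1.4,0,0,0,-0.5],[0,-0.6,3,0,0,0,-1],[0,-0.9,4.8,0,0,0,-1.5],[0,-1.2,6.6,0,0,0,-2],[0,-1.5,8.4,0,0,0,-2.5],[0,-1.9,10.2,0,0,0,-3],[0,-2.2,12,0,0,0,-3.6],[0,-2.5,13.8,0,0,0,-4.2],[0,-2.9,15.6,0,0,0,-4.8],[0,-3.2,17.4,0,0,0,-5.4],[0,-3.5,19,0,0,0,-6],[0,-3.5,19,0,0,0,-6],[0,-3.5,19,0,0,0,-6],[0,-3.5,19,-1,0,0,-6],[0,-3.5,19,-2,0,0,-6],[0,-3.5,19,-2.8,0,0,-6],[0,-3.5,19,-3.2,0,0,-6],[0,-3.5,19,-3.2,0,0,-6],[0,-3.5,19,-3.2,0,0,-6]]]'
python3 -m jog '[[[0,0,0,-0.1,0,0,0],[0,0,0,-0.2,0,0,0],[0,0,0,-0.25,0,0,0],[0,0,0,-0.25,0,0,0],[0,0,0,-0.25,0,0,0]]]'
python3 -m jog '[[[0,0,0,-0.03,0,0,0],[0,0,0,-0.03,0,0,0],[0,0,0,-0.03,0,0,0]]]'
python3 -m jog '[[[0,0,0,-0.03,0,0,0],[0,0,0,-0.03,0,0,0],[0,0,0,-0.03,0,0,0]]]'
```

```text
t: 20.05
tool_pos: [0.498, 0.2363, 0.0244]
ee_rot: [0.997, -0.079, 0.0, 0.0]
force: [0.4, 0.4, -0.9]
opening: 0.39
t: 20.55
tool_pos: [0.4977, 0.2369, 0.0179]
ee_rot: [0.997, -0.078, 0.0, -0.0]
force: [-0.1, 0.1, -1.1]
opening: 0.387
t: 20.85
tool_pos: [0.4976, 0.2369, 0.017]
ee_rot: [0.997, -0.078, -0.0, 0.0]
force: [0.0, -1.4, -1.1]
opening: 0.391
t: 21.15
tool_pos: [0.4977, 0.2369, 0.0164]
ee_rot: [0.997, -0.078, 0.0, -0.0]
force: [-0.2, -0.6, 0.8]
opening: 0.384
```

```bash
python3 -m jog '[[[0,0,0,-0.02,0,0,0],[0,0,0,-0.02,0,0,0],[0,0,0,-0.02,0,0,0]]]'
```

```text
t: 21.45
tool_pos: [0.4977, 0.2369, 0.0164]
ee_rot: [0.997, -0.078, 0.0, -0.0]
force: [-1.9, -0.5, 5.5]
opening: 0.39
```

```bash
python3 -m jog '[[[0.45,0,0,0,0,0,0],[0.55,0,0,0,0,0,0],[0.75,0,0,0,0,0,0],[0.75,0,0,0,0,0,0],[0.75,0,0,0,0,0,0],[0.75,0,0,1,0,0,0],[0.75,0,0,2.5,0,0,0],[0.75,0,0,4.2,0,0,0],[0.75,0,0,4.2,0,0,0]]]'
python3 -m jog '[[[0.8,4,-21.5,0,0,0,4.3],[0.8,4,-21.5,0,0,0,4.3],[0.8,4,-21.5,0,0,0,4.3],[0.8,4,-21.5,0,0,0,4.3],[0.8,4,-21.5,0,0,0,4.3],[0.8,4,-21.5,0,0,0,4.3],[0.8,4,-21.5,0,0,0,4.3],[0.8,4,-21.5,0,0,0,4.3],[0.8,4,-21.5,0,0,0,4.3],[0.8,4,-21.5,0,0,0,4.3],[0.8,4,-21.5,0,0,0,4.3],[0.8,4,-21.5,0,0,0,4.3],[0.8,4,-21.5,0,0,0,4.3],[0.8,4,-21.5,0,0,0,4.3],[0.8,4,-21.5,0,0,0,4.3],[0.8,4,-21.5,0,0,0,4.3]]]'
python3 - <<'E'
from h import *
p,d=cams.capture("scene");q,d=cams.capture("top");print(r.sense()["tool_pos"])
cv2.imwrite("pics/s6.png",np.vstack([cv2.resize(p[150:320,220:400],None,fx=3.3,fy=2),cv2.resize(q[170:250,130:310],None,fx=3.3,fy=3)])[:,:,::-1])
E
```

```text
t: 22.35
tool_pos: [0.5006, 0.2382, 0.1268]
ee_rot: [0.997, -0.078, 0.004, -0.002]
force: [0.7, 0.3, -0.3]
opening: 0.745
t: 23.95
tool_pos: [0.5977, -0.2991, 0.1212]
ee_rot: [0.994, 0.11, 0.0, -0.0]
force: [0.0, -0.3, 0.0]
opening: 0.799
[ 0.5978221  -0.29950217  0.12125121]
```

View pics/s6.png

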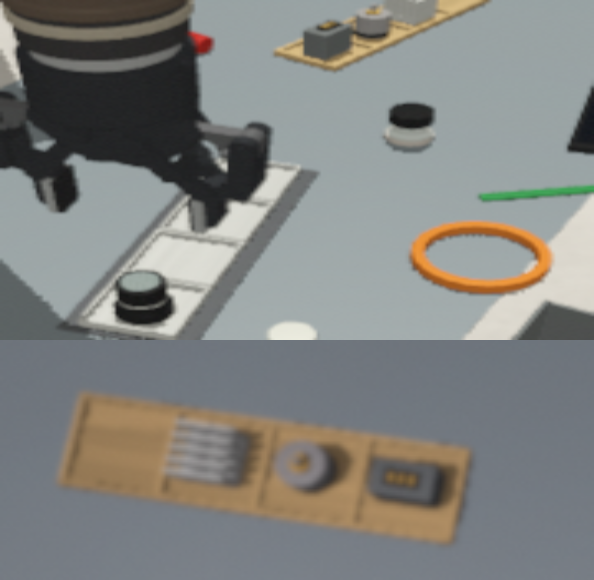

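The heat sink is in the third bay (210,450). Last part: the lens, gripped above its foot.

```bash
python3 -m jog '[[[0.8,0,0,-1.5,0,0,0],[0.8,0,0,-3,0,0,0],[0.8,0,0,-3.8,0,0,0],[0.8,0,0,-4,0,0,0],[0.8,0,0,-4,0,0,0],[0,0,0,-4,0,0,0],[0,0,0,-4,0,0,0],[0,0,0,-4,0,0,0],[0,0,0,-4,0,0,0],[0,0,0,-4,0,0,0],[0,0,0,-4,0,0,0],[0,0,0,-4,0,0,0],[0,0,0,-4,0,0,0]]]' 40
python3 -m jog '[[[0,0,0,0.8,0,0,0],[0,0,0,2,0,0,0],[0,0,0,3,0,0,0],[0,0,0,3.5,0,0,0],[0,0,0,3.5,0,0,0],[0,0,0,3.5,0,0,0]]]'
```

```text
t: 25.35
tool_pos: [0.5986, -0.3011, 0.0226]
ee_rot: [0.994, 0.109, 0.001, 0.001]
force: [0.2, 0.1, 5.9]
opening: 0.305
t: 25.95
tool_pos: [0.5974, -0.3005, 0.1074]
ee_rot: [0.994, 0.109, -0.0, -0.0]
force: [-0.5, -0.0, -0.1]
opening: 0.302
```

```bash
python3 -m jog '[[[0,-0.2,1.4,0,0,0,-0.3],[0,-0.5,3,0,0,0,-0.6],[0,-0.7,4.8,0,0,0,-0.9],[0,-1,6.6,0,0,0,-1.2],[0,-1.3,8.4,0,0,0,-1.5],[0,-1.5,10.2,0,0,0,-1.8],[0,-1.8,12,0,0,0,-2.1],[0,-2.1,13.8,0,0,0,-2.4],[0,-2.4,15.6,0,0,0,-2.7],[0,-2.6,17.4,0,0,0,-3],[0,-2.9,19.2,0,0,0,-3.4],[0,-3.2,21,0,0,0,-3.8],[0,-3.4,22.6,0,0,0,-4.1],[0,-3.6,23.8,0,0,0,-4.3],[0,-3.6,23.8,0,0,0,-4.3],[0,-3.6,23.8,0,0,0,-4.3],[0,-3.6,23.8,-1,0,0,-4.3],[0,-3.6,23.8,-2,0,0,-4.3],[0,-3.6,23.8,-2.8,0,0,-4.3],[0,-3.6,23.8,-2.8,0,0,-4.3]]]'
python3 -m jog '[[[0,0,0,-0.2,0,0,0],[0,0,0,-0.4,0,0,0],[0,0,0,-0.5,0,0,0],[0,0,0,-0.55,0,0,0],[0,0,0,-0.55,0,0,0],[0,0,0,-0.55,0,0,0]]]'
```

```text
t: 27.95
tool_pos: [0.5056, 0.2915, 0.0347]
ee_rot: [0.997, -0.079, -0.003, 0.002]
force: [-0.7, -1.6, -0.7]
opening: 0.305
t: 28.55
tool_pos: [0.5078, 0.2945, 0.0249]
ee_rot: [0.997, -0.078, 0.0, -0.0]
force: [-0.2, 0.8, -0.4]
opening: 0.302
```

```bash
python3 -m jog '[[[0,0,0,-0.05,0,0,0],[0,0,0,-0.1,0,0,0],[0,0,0,-0.12,0,0,0],[0,0,0,-0.12,0,0,0]]]'
python3 -m jog '[[[0,0,0,-0.03,0,0,0],[0,0,0,-0.03,0,0,0],[0,0,0,-0.03,0,0,0]]]'
python3 -m jog '[[[0,0,0,-0.03,0,0,0],[0,0,0,-0.03,0,0,0],[0,0,0,-0.03,0,0,0]]]'
```

```text
t: 28.95
tool_pos: [0.5076, 0.2943, 0.0214]
ee_rot: [0.997, -0.078, -0.0, 0.0]
force: [-0.3, -0.1, 0.1]
opening: 0.306
t: 29.25
tool_pos: [0.5076, 0.2944, 0.0208]
ee_rot: [0.997, -0.078, -0.0, -0.0]
force: [0.1, 0.4, -1.4]
opening: 0.309
t: 29.55
tool_pos: [0.5077, 0.2944, 0.0206]
ee_rot: [0.997, -0.078, 0.0, -0.0]
force: [-1.1, -0.7, 4.7]
opening: 0.304
```

Contact. Releasing, rising and clearing the view for the final check.

```bash
python3 -m jog '[[[0.4,0,0,0,0,0,0],[0.5,0,0,0,0,0,0],[0.7,0,0,0,0,0,0],[0.7,0,0,0,0,0,0],[0.7,0,0,0,0,0,0],[0.7,0,0,1,0,0,0],[0.7,0,0,2.5,0,0,0],[0.7,0,0,4.2,0,0,0],[0.7,0,0,5,0,0,0],[0.7,0,-2,6,0,0,0],[0.7,0,-4,7,0,0,0],[0.7,0,-6,7,0,0,0],[0.7,0,-8,7,0,0,0],[0.7,0,-10,7,0,0,0],[0.7,0,-12,7,0,0,0],[0.7,0,-14,7,0,0,0],[0.7,0,-14,7,0,0,0],[0.7,0,-14,7,0,0,0]]]'
python3 - <<'E'
from h import *
p,d0=cams.capture("scene");q,d=cams.capture("top")
cv2.imwrite("pics/s7.png",np.vstack([cv2.resize(p[110:200,280:400],None,fx=5,fy=3.2),cv2.resize(q[170:250,130:310],None,fx=600/180,fy=3.2)])[:,:,::-1])
h=pts("top",d);a=np.radians(-8.87);Rm=np.array([[np.cos(a),-np.sin(a)],[np.sin(a),np.cos(a)]])
P=h[170:250,130:310];L=(P[...,:2]-[.4936,.2078])@Rm
for y in(-.087,-.029,.029,.087):
    m=(P[...,2]>.03)&(abs(L[...,1]-y)<.029);t=P[m][:,2]
    print(y,m.sum(),"top z",np.percentile(t,70).round(4),"min/max local mm",(L[m].min(0)*1000-[0,y*1000]).round(),(L[m].max(0)*1000-[0,y*1000]).round())
E
```

```text
t: 31.35
tool_pos: [0.5075, -0.0573, 0.195]
ee_rot: [0.997, -0.08, -0.0, -0.0]
force: [0.3, 1.3, -0.1]
opening: 0.701
-0.087 280 top z 0.0457 min/max local mm [-10. -20.] [14. 19.]
-0.029 208 top z 0.0399 min/max local mm [-12. -13.] [17. 16.]
0.029 223 top z 0.043 min/max local mm [-15. -16.] [19. 19.]
0.087 201 top z 0.0455 min/max local mm [-11. -13.] [16. 14.]
```

View pics/s7.png

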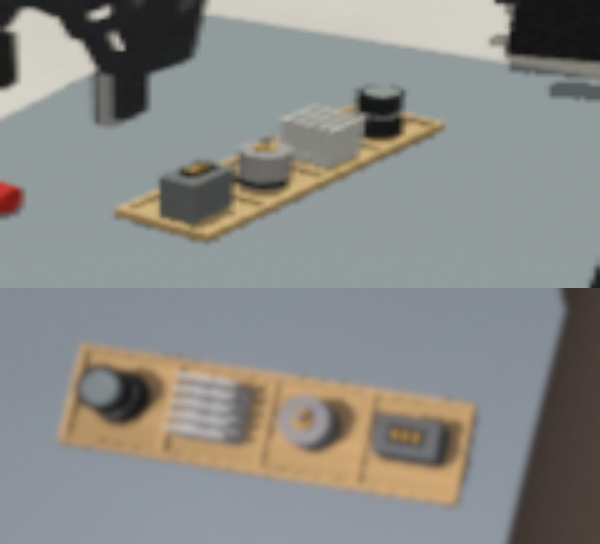

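All four parts stand upright, each inside the ±27 mm of its bay. In the top view, left to right: lens (100,390), heat sink (208,405), motor (305,422), battery (408,440). Handing in.

```bash
python3 -c "
from bench import r
print(r.close_job())"
```

```text
the job is handed in; nothing more can be done
None
```

All four parts are now in the rack in reverse order and the job is handed in. From the right-end bay to the left-end bay they stand battery, motor, heat sink, lens. In the dishes they stood in that order from left to right. Each part was lowered until light contact (about 5–6 N), then released. The job finished at about 31 s of the 96 s allowed.

- **Final check:** after the arm had moved away, both camera views showed every part upright and fully inside its own bay. The measured top heights fit parts standing flat on the bay floors, allowing for the depth camera reading about 1.4 mm high.
- **Disagreement:** the lens gripped at about 26 mm across against the stated 28 mm, while the other parts read only about 1 mm under. It still held and stood upright.

No check failed.

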